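# Pump up the filter stand and hold the draw valve at the mark

### The job

Draw a sample through the filter: give the hand pump at least three full strokes with its lever, all the way down and all the way back up each time, then pull the filter stand's spring-return grip out until its pointer lines up with the marker clip on the scale rail. Keep it on the mark for at least three seconds and finish while still holding it there, with the fingers on the grip and the pump lever up. Leave the other things on the bench where they stand.

Things in the scene. Friction and masses are not known exactly. Their poses are not given: they have to be found in the camera images.
- pump: Hand-lever vacuum pump, bolted down, place and yaw vary: 170 x 110 x 12 mm steel base, upright aluminium cylinder, two white cheeks (to 147 mm high) at its own +x end that carry the lever's pivot. Origin: underside of the base, near its centre; own z up; the lever points along own -x and up, away from the pivot.
- pump_pivot (a point): Pivot axis of the pump lever (along the pump's own y), 130 mm above the bench, 50 mm along own +x from the pump's origin. Fixed.
- pump_pad (a point): Centre of the top face of the black palm pad (56 x 56 x 12 mm) at the lever's free end: press here. At rest 135 mm to the pump's own -x of the pivot and 93 mm above it (223 mm above the bench); swings in a 164 mm arc about the pivot. It slopes 0.35 rad up towards its free end at rest, is level at half stroke, and slopes 0.35 rad down at the bottom.
- pump_lever (a joint): Lever angle, rad: 0 fully up (rest), 0.7 bottom stop; grows as the pad goes down about the pivot. Sprung: pressing the pad takes about 5 N at the top and 10 N at the bottom; let go, it rises by itself in about half a second. A full stroke: down to the bottom and all the way up again.
- valve: Filter stand with draw valve, bolted down, place and yaw vary, left or right of the pump. 250 x 130 x 12 mm base; aluminium block 90 mm high, front face at own x +30 mm, with a clear funnel on it (70 mm dia, to 174 mm). A rod leaves the block along own -x and carries the upright grip. Scale rail along own x at own y +52 mm, top 30 mm up. Origin: on the bench under the rod; own z up.
- draw_grip (a point): Top centre of the valve's upright black grip, 117 mm above the bench. The grip is a flat block, 14 mm along the pull (own x), 32 mm across, from 37 to 117 mm high. The rod (10 mm dia, top at 55 mm) runs from it back to the block. At home it is at own x -50 mm of the valve, 70 mm clear of the block: pinch it from above, either way round.
- draw_pointer (a point): Tip of the thin steel pointer bar (4 mm wide) that sticks out of the grip's foot to own +y of the valve, over the scale rail, 39 mm above the bench. Moves with the grip; its middle line is what is lined up with the marker.
- draw_slide (a joint): How far the grip is pulled out of the valve, m: 0 is home (shut), 0.075 the far stop; positive is along the valve's own -x. Spring-return: takes about 6 N at home rising to 12 N at the stop, and snaps home when let go.
- marker: The mark: white clip (18 x 10 mm) with a dark 4 mm wide fin, fixed at the outer side of the scale rail (own y +65 mm of the valve), top 40 mm above the bench. Origin: on the fin's middle line, 12 mm above the bench; axes parallel to the valve's. 20 to 60 mm out from the pointer's home. On the mark, pointer and fin stand tip to tip, at the same own x of the valve.
- dish: Bystander: low covered round culture dish, 64 dia x 15 high (mm), origin under its centre. Leave alone.
- vial: Bystander: small lidded jar, 30 dia x 55 high (mm), origin under its centre. Leave alone.
- rack: Bystander: blue wire rack of test tubes, 90 x 260 x 131 high (mm), origin under its centre. Leave alone.
- beaker: Bystander: clear beaker, 72 dia x 95 high (mm), origin under its centre. Leave alone.
- bottle: Bystander: brown bottle, 72 dia x 150 high (mm), origin under its centre. Leave alone.
- tipbox: Bystander: white box with a clear cover, 85 x 120 x 64 high (mm), origin under its centre. Leave alone.
- mouse: Bystander: black round-backed computer mouse, 62 dia x 33 high (mm), origin under its centre. Leave alone.

How it is judged:
On the way, in this order (a step that is already met when the one before it is completed fails the run):
1. the pump lever is pressed to the bottom, first stroke (value of joint pump_lever above 0.62 rad), for 0.03 s.
2. the pump lever is fully up again after the first stroke (value of joint pump_lever below 0.08 rad), for 0.03 s.
3. the pump lever is pressed to the bottom, second stroke (value of joint pump_lever above 0.62 rad), for 0.03 s.
4. the pump lever is fully up again after the second stroke (value of joint pump_lever below 0.08 rad), for 0.03 s.
5. the pump lever is pressed to the bottom, third stroke (value of joint pump_lever above 0.62 rad), for 0.03 s.
6. the pump lever is fully up again after the third stroke (value of joint pump_lever below 0.08 rad), for 0.03 s.
7. the fingers hold the valve grip out with its pointer within 5 mm of the marker for 2.5 s (x of draw_pointer in the frame of marker between -0.005 and 0.005 m and contact force between the fingers and draw_slide above 1.5 N), for 2.5 s.
At the end, for the whole second after the job is handed in: The fingers hold the valve's grip (more than 1.5 N of contact), pulled out so that the pointer is within 5 mm of the marker along the rail and still (under 10 mm/s); the pump lever is up (under 0.08 rad) (all of step 7 and value of joint pump_lever below 0.08 rad and velocity of joint draw_slide between -0.01 and 0.01 m/s); the arm keeps its last pose, push and grip.
It fails at once if a bystander on the bench is shifted more than 3 cm (distance of any of dish, vial, rack, beaker, bottle, tipbox, mouse from where it was at the start of the episode above 0.03 m).
It fails at once if a bystander is tipped (angle between any of dish, vial, rack, beaker, bottle, tipbox, mouse's own z axis and vertical above 0.4 rad).
It also fails if it takes over 69 s, if anything falls off the work surface, if the arm or the gripper's body presses on something with over 40 N, if the wrist force passes 120 N, or if a joint passes its speed limit or range.

### The arm

A 6-joint arm with a two-finger parallel gripper is mounted at the origin on the work surface. World frame = base frame: x ahead of the robot, y to its left, z up, the work surface at z = 0. Lengths are in m, angles in rad, forces in N, time in s.
With the tool pointing down it reaches from about 0.35 to 0.775 m from the base axis. Payload 5.5 kg.
Tool frame: the origin (TCP) lies at the very end of the fingers, on their centre line; the grasp point (between the pads) lies 19 mm behind it (env.grip_depth is the distance from the TCP to the grasp point, in m); z points along the fingers, y is the direction in which the jaws open and shut (so a half turn about z gives the same grasp; the last joint's range is limited). The gripper opens to 85 mm and grips with 20 to 120 N. Pads are 22 mm wide; open, the fingers measure 114 mm over their backs; the gripper's body (76 mm by 85 mm) begins 54 mm behind the grasp point. The pads swing forward as they close: fully open they stand 13 mm farther back than shut.
Start: joints at [1.054, 0.313, 0.046, 1.304, 0, 1.431], TCP at [0.212, 0.535, 0.231] pointing down, gripper open.
Joint ranges: [-2.76, 2.76], [-0.86, 1.69], [-1.03, 1.26], [-2.2, 2.34], [-1.47, 1.5], [-3.14, 3.14]. Speed limits (rad/s): [2.57, 2.57, 3.14, 3.14, 3.14, 3.14].

### API

Orientations are given as a unit quaternion [w, x, y, z].
In Python, from workcell import env gives the robot as it stands.
- The arm moves only by the tool step_arm, never from a script. Its argument "series" is a list of rows, each a list of 3 entries, a list of its own where there are three numbers: the shift along the world's x, y, z in cm, then the turn about the world's z in rad, then the closure in counts, from 0 (fully open) to 255 (shut). A call has 1 to 5 rows; each row is the pose to reach, as a shift and turn from the pose measured when the call began; what a row does not reach only later rows make up. A row lasts 1/8 s, in which the tool goes at most 62.5 mm and 10.7 degrees, less where a joint would pass 70% of its speed; a pose out of reach is approached as far as the arm can. A call with a gripper value outside its range is refused whole. The fingers move at their own pace and stop on an object; "newtons" is the grip in N (left out, the last holds). Time passes only in rows, so rows that repeat a pose let the fingers close. It gives the time, the measured TCP pose, the force and the opening at its end, in the units of the state.
- env.get_state(): the state, without advancing time (a new reading comes with each control period).
- env.read_camera(name): name is "scene" or "top" or "wrist"; returns a dict with "frame" (384x512x3 uint8, red, green, blue), "vertical_fov" (degrees; the focal length in pixels is half the picture's height over the tangent of half this angle, whatever the lens; pixels are square), "cx", "cy" (the principal point, pixels), "camera_from_world" (4x4, takes a point from world to camera coordinates). Camera axes: x right, y down, z forward; pixel columns grow to the right and rows downward; lengths in m; the calibration is good to about 2 mm. A picture is of the moment at which its call begins. There is no depth.
- env.hand_in(): hands the job in, once; it reports no verdict.
The state is a dict: "clock": time; "joint_pos": joint angles; "qvel": joint speeds; "tau": joint torques, N m; "tcp_pos": TCP position; "orientation": TCP orientation; "wrist_force": force on the tool from outside, world axes, zero at the start; "ft_torque": the same for the moment, N m; "finger_gap": finger opening in m.
Only numpy, scipy, OpenCV 4.12 (cv2) and the standard library are available. Lean on these libraries where they do the work, as an engineer would, in place of code of your own. Each camera call takes 0.05 s, during which the arm holds its last target.

## Working session

There is one attempt and no reset: what is moved stays moved. The work goes in short steps, Python scripts to look and compute and a tool call to move; the robot and the scene stay as the last step left them, time stands still between calls to the robot, and variables do not carry over. Pictures are saved under pics/ and viewed, and the job is handed in when it is done.

Besides the shell and the picture viewer there is one more tool, called as name(argument=value, ...) on one line, values as JSON. step_arm: Moves the arm, as the interface text tells. Its arguments: {"type":"object","properties":{"series":{"type":"array"},"newtons":{"type":"number"}},"required":["series"]}

```bash
mkdir -p pics; ls
cat > h.py <<'E'
import numpy as np, cv2
from workcell import env
def cam(n,save=None):
    c=env.read_camera(n); f=c["frame"]; 
    if save: cv2.imwrite("pics/"+save,f[:,:,::-1])
    c["f"]=f.shape[0]/2/np.tan(np.radians(c["vertical_fov"])/2); return c
def ray(c,u,v):
    T=np.array(c["camera_from_world"]);R=T[:3,:3];o=-R.T@T[:3,3]
    d=R.T@np.array([(u-c["cx"])/c["f"],(v-c["cy"])/c["f"],1]);return o,d/np.linalg.norm(d)
def plane(c,u,v,z):
    o,d=ray(c,u,v);return o+d*(z-o[2])/d[2]
def tri(rs):
    A=np.zeros((3,3));b=np.zeros(3)
    for o,d in rs:
        P=np.eye(3)-np.outer(d,d);A+=P;b+=P@o
    p=np.linalg.solve(A,b);return p,[np.linalg.norm((np.eye(3)-np.outer(d,d))@(p-o)) for o,d in rs]
def proj(c,p):
    T=np.array(c["camera_from_world"]);q=T[:3,:3]@p+T[:3,3];return c["f"]*q[0]/q[2]+c["cx"],c["f"]*q[1]/q[2]+c["cy"]
E
python3 - <<'E'
from h import *
import pickle
d={}
for n in ("scene","top","wrist"):
    c=cam(n,n+"0.png");d[n]=c;print(n,c["f"],c["cx"],c["cy"],ray(c,256,192))
pickle.dump(d,open("c0.pkl","wb"))
print(env.get_state())
E
```

```text
pics
scene 477.0001063254713 258.87898071433403 190.19484251003493 (array([ 1.53850152, -0.25312346,  1.22534703]), array([-0.64192002,  0.18408886, -0.74434533]))
top 357.7213469465969 256.2152880609282 188.86778454291638 (array([0.44269962, 0.02928587, 1.43897008]), array([ 0.10002314, -0.01531629, -0.99486722]))
wrist 284.95708330784225 258.8153423096018 186.41887521744647 (array([0.13861888, 0.56310509, 0.37315011]), array([ 0.2974376 , -0.13044089, -0.94578858]))
{'clock': 0.15, 'joint_pos': array([1.05439507e+00, 3.13842303e-01, 4.52756405e-02, 1.30359386e+00,
       1.11407477e-05, 1.43121710e+00]), 'qvel': array([-3.86547267e-04, -2.17909893e-03,  2.12593500e-03, -3.95571458e-05,
       -1.71716349e-04,  1.92372740e-03]), 'tau': array([ 9.37530167e-04, -4.81065166e+01,  2.98815036e+01,  1.38909012e-02,
       -1.85057470e-04,  4.40522626e-06]), 'tcp_pos': array([0.21139551, 0.53434161, 0.23062011]), 'orientation': array([-2.25004609e-04,  1.87298225e-01,  9.82302861e-01, -6.43940326e-04]), 'wrist_force': array([-0.33811337,  0.05242017, -0.99416048]), 'ft_torque': array([ 0.03525894,  0.04138121, -0.01313123]), 'finger_gap': 0.0855226538184826}
```

View pics/scene0.png

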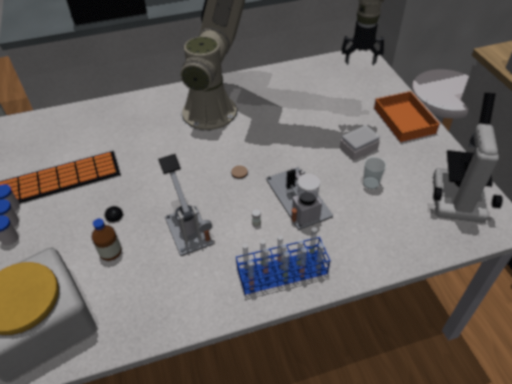

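View pics/top0.png

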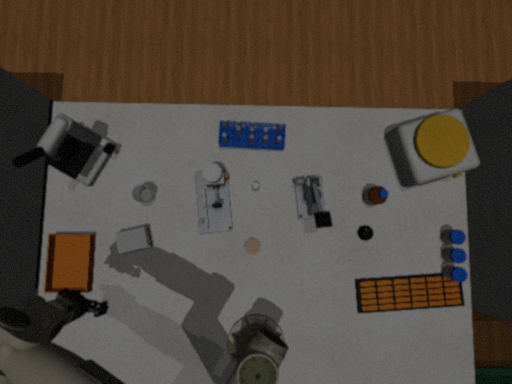

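View pics/wrist0.png

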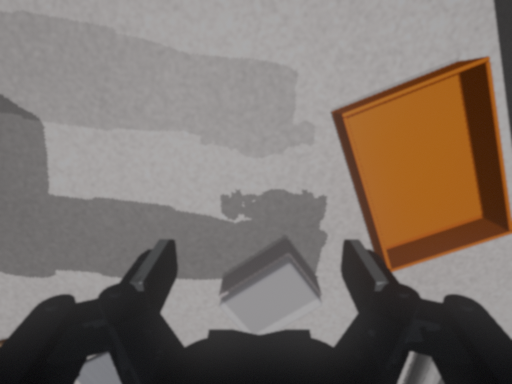

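The scene view shows the pump at about (185,215) with its pad at (169,162), and the valve at (300,197) with its grip at (291,177). The top view has the pad at (323,219) and the valve at (214,200). I'll enlarge both to see them better.

Run:
```python
import cv2
s=cv2.imread("pics/scene0.png");t=cv2.imread("pics/top0.png")
cv2.imwrite("pics/sz.png",cv2.resize(s[145:255,150:340],None,fx=4,fy=4,interpolation=2))
cv2.imwrite("pics/tz.png",cv2.resize(t[150:245,185:345],None,fx=5,fy=5,interpolation=2))
```

```text
(no output)
```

View pics/sz.png

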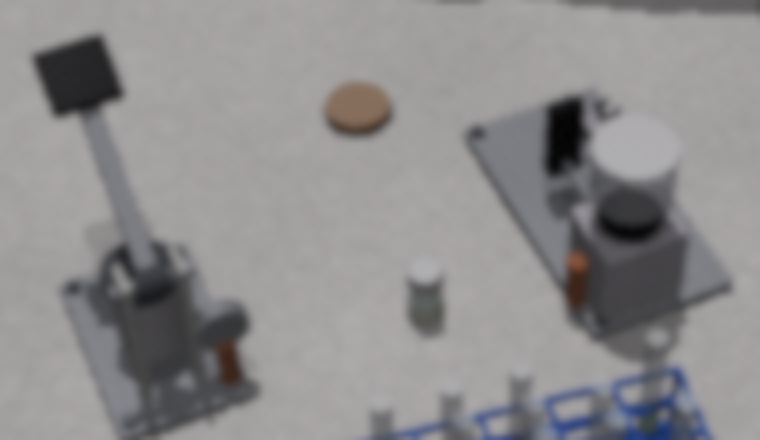

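View pics/tz.png

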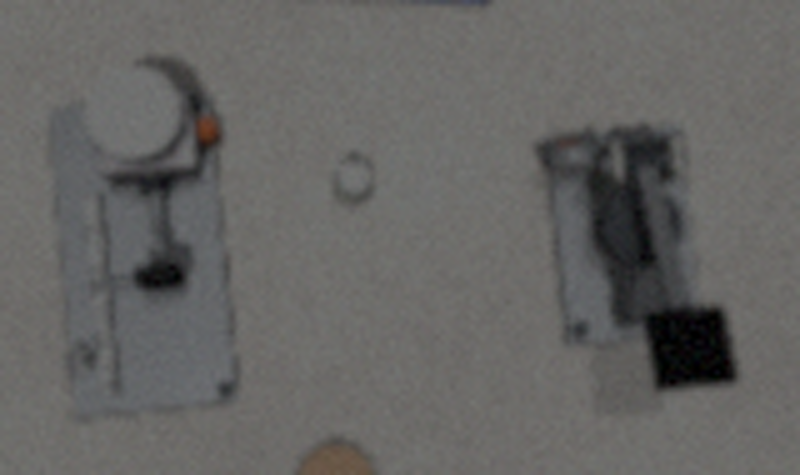

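Both objects are clear. The pad is the black square at about zoom (690,347), and the grip is black at (160,273) with its pointer going left. The marker clip is near (85,352). Next I measure the pad and grip with masks in two views.

Run:
```python
from h import *
import pickle
d=pickle.load(open("c0.pkl","rb"));S=d["scene"];T=d["top"]
def blob(c,x0,y0,x1,y1,th):
    g=c["frame"][y0:y1,x0:x1].max(2); m=(g<th).astype(np.uint8)
    n,l,st,ce=cv2.connectedComponentsWithStats(m)
    i=1+np.argmax(st[1:,4]); cn=max(cv2.findContours((l==i).astype(np.uint8),0,1)[0],key=cv2.contourArea)
    r=cv2.minAreaRect(cn)
    return ce[i]+[x0,y0],st[i]+[x0,y0,0,0,0],cv2.boxPoints(r)+[x0,y0],l==i
for nm,c,b in(("padS",S,(155,150,185,177)),("padT",T,(312,208,336,232)),("gripS",S,(283,165,300,192)),("gripT",T,(208,197,226,212))):
    for th in (35,50):
        ce,st,bx,m=blob(c,*b,th);print(nm,th,ce.round(1),st,bx.round(1).tolist())
pS=blob(S,155,150,185,177,45)[0];pT=blob(T,312,208,336,232,45)[0]
print(tri([ray(S,*pS),ray(T,*pT)]))
# grip top in scene: upper end of dark blob
g=blob(S,283,165,300,192,40);print(g[3].astype(int))
g=blob(T,208,197,226,212,40);print(g[3].astype(int))
tz=lambda x,y:((x+.5)/5+185-.5,(y+.5)/5+150-.5)
for nm,p,z in (("vbase FL",(75,417),.012),("FR",(236,400),.012),("BL",(52,110),.012),("marker",(85,352),.04),("rail n",(118,390),.03),("rail f",(102,195),.03),("gripT",(158,273),.117),("pump FL",(567,343),.012),("pump BL",(540,150),.012),("pump BR",(684,130),.012),("pad c",(691,347),.223)):
    print(nm,plane(T,*tz(*p),z).round(4))
sz=lambda x,y:((x+.5)/4+150-.5,(y+.5)/4+145-.5)
for nm,p,z in (("vbase FR",(470,132),.012),("BR",(600,335),.012),("BL",(728,287),.012),("FL",(592,90),.012),("gripS",(564,102),.117),("pump FR",(66,292),.012),("pump BR",(125,435),.012),("padc",(79,74),.223)):
    print("S",nm,plane(S,*sz(*p),z).round(4))
```

```text
padS 35 [172.2 169.6] [170 168   6   4   8] [[169.7, 170.1], [175.0, 168.0], [175.4, 169.0], [170.1, 171.2]]
padS 50 [169.2 163.9] [160 156  19  17 226] [[159.5, 159.5], [174.2, 154.6], [179.0, 169.0], [164.3, 173.9]]
padT 35 [322.3 218.8] [314 212  18  15 215] [[313.7, 212.4], [329.5, 210.6], [331.1, 225.0], [315.3, 226.7]]
padT 50 [322.2 218.8] [313 211  19  17 242] [[312.8, 212.0], [328.0, 208.5], [331.8, 224.9], [316.6, 228.4]]
gripS 35 [290.6 178.3] [287 171   8  17 102] [[286.6, 186.9], [288.1, 170.5], [294.8, 171.1], [293.3, 187.5]]
gripS 50 [290.6 178.6] [287 170   9  18 129] [[287.0, 170.0], [295.0, 170.0], [295.0, 187.0], [287.0, 187.0]]
gripT 35 [216.8 204.6] [213 203   9   4  31] [[213.0, 203.0], [221.0, 203.0], [221.0, 206.0], [213.0, 206.0]]
gripT 50 [216.9 204.7] [212 202  10   6  46] [[212.0, 202.0], [221.0, 202.0], [221.0, 207.0], [212.0, 207.0]]
(array([ 0.4772345 , -0.21740411,  0.21635338]), [np.float64(0.00010627923438843343), np.float64(0.000106279234388414)])
[[0 0 0 0 0 0 0 0 0 0 0 0 0 0 0 0 0]
 [0 0 0 0 0 0 0 0 0 0 0 0 0 0 0 0 0]
 [0 0 0 0 0 0 0 0 0 0 0 0 0 0
[... 1373 characters left out ...]
0 0 0 0 0 0 0 0 0 0 0 0 0 0 0]
 [0 0 0 0 0 0 0 0 0 0 0 0 0 0 0 0 0 0]
 [0 0 0 0 0 0 0 0 0 0 0 0 0 0 0 0 0 0]]
vbase FL [0.4197 0.2276 0.012 ]
FR [0.435  0.1009 0.012 ]
BL [0.6645 0.2539 0.012 ]
marker [0.4704 0.2176 0.04  ]
rail n [0.4414 0.1922 0.03  ]
rail f [0.5945 0.2094 0.03  ]
gripT [0.5278 0.1552 0.117 ]
pump FL [ 0.4841 -0.1617  0.012 ]
pump BL [ 0.6389 -0.1395  0.012 ]
pump BR [ 0.6573 -0.2561  0.012 ]
pad c [ 0.4765 -0.2179  0.223 ]
S vbase FR [0.4399 0.1043 0.012 ]
S BR [0.6852 0.1324 0.012 ]
S BL [0.6721 0.2486 0.012 ]
S FL [0.4254 0.224  0.012 ]
S gripS [0.5274 0.1563 0.117 ]
S pump FR [ 0.506  -0.2658  0.012 ]
S pump BR [ 0.6604 -0.2478  0.012 ]
S padc [ 0.4804 -0.2169  0.223 ]
```

The pad triangulates at (0.477, -0.217, 0.216), which fits its stated 223 mm top plus a mask centroid that takes in some of the side face. The grip comes out at about (0.528, 0.156) in both views. Yaw is about 0.11 for the valve and 0.14 for the pump. I'll move the wrist camera over the valve on the way, with the jaws along the pull.

step_arm(series=[[[3, -4.5, 1.5], -0.18, 255], [[6, -9, 3], -0.36, 255], [[9, -13.5, 4.5], -0.54, 255], [[12, -18, 6], -0.72, 255], [[15, -22.5, 7], -0.9, 255]], newtons=40)

```text
clock: 0.78
tcp_pos: [0.3621, 0.3079, 0.3012]
orientation: [-0.0, 0.598, 0.801, -0.0]
wrist_force: [1.2, 0.1, -0.8]
finger_gap: 0.0004
```

step_arm(series=[[[3, -4.5, 0], -0.18, 255], [[6, -9, 0], -0.18, 255], [[9, -13.5, 0], -0.18, 255], [[13.5, -19, 0], -0.18, 255], [[13.5, -19, 0], -0.18, 255]])

```text
clock: 1.4
tcp_pos: [0.499, 0.1149, 0.3004]
orientation: [-0.0, 0.67, 0.743, -0.0]
wrist_force: [-0.1, 0.0, -0.8]
finger_gap: 0.0003
```

Run:
```python
from h import *
import pickle
w=cam("wrist","w1.png");pickle.dump(w,open("w1.pkl","wb"));print(env.get_state())
```

```text
{'clock': 1.45, 'joint_pos': array([ 7.09191366e-02,  1.80157314e-01,  3.98051404e-02,  1.43219546e+00,
       -1.03402411e-05,  1.53740218e+00]), 'qvel': array([ 0.05676585, -0.02451282, -0.02543803,  0.01376395,  0.01358814,
        0.02887661]), 'tau': array([ -0.34068924, -41.40809655,  30.00703812,   0.29704244,
         0.04810759,  -0.07722588]), 'tcp_pos': array([0.49844779, 0.11560736, 0.30037659]), 'orientation': array([-6.03732267e-04,  6.69281365e-01,  7.43008538e-01, -6.34276054e-04]), 'wrist_force': array([-0.12958979, -0.40766763, -0.15195409]), 'ft_torque': array([-0.02877429, -0.08514859,  0.02436817]), 'finger_gap': 0.00019086631581373382}
```

View pics/w1.png

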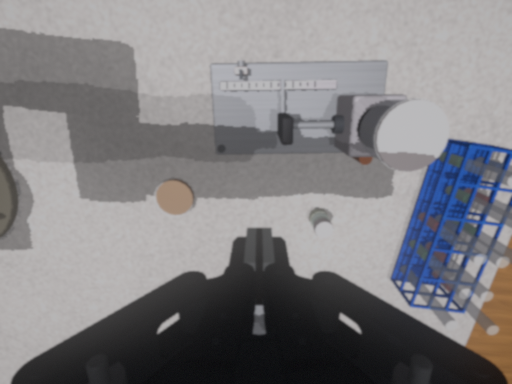

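The wrist view shows the valve square to the image: marker at about (243,71), pointer at about (285,90) and grip at about (286,127). I'll zoom in for the pixels.

Run:
```python
import cv2
s=cv2.imread("pics/w1.png")
cv2.imwrite("pics/wz.png",cv2.resize(s[55:160,205:335],None,fx=6,fy=5.7,interpolation=2))
```

```text
(no output)
```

View pics/wz.png

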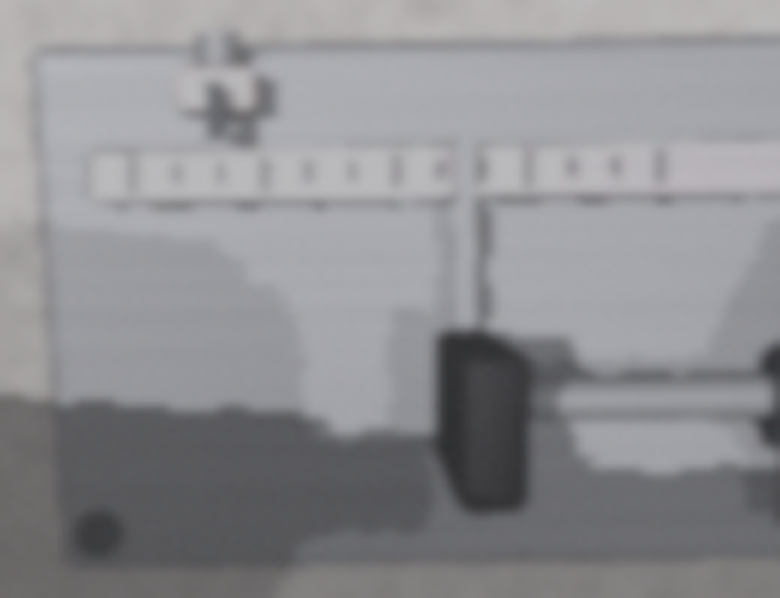

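Run:
```python
from h import *
import pickle
w=pickle.load(open("w1.pkl","rb"));d=pickle.load(open("c0.pkl","rb"))
wz=lambda x,y:((x+.5)/6+205-.5,(y+.5)/5.7+55-.5)
P=lambda x,y,z:plane(w,*wz(x,y),z)
o=[]
for nm,p in dict(ptr=(465,155,.039),ptr2=(463,320,.039),fin=(218,100,.04),clip=(217,92,.03),clipl=(178,92,.03),clipr=(255,92,.03),griptop=(495,440,.117),gtl=(463,440,.117),gtr=(527,440,.117),baseFL=(35,55,.012),baseFR=(70,562,.012),bR=(780,40,.012),railL=(92,175,.03),railTop=(780,148,.03)).items(): print(nm,P(*p).round(4)); o.append(P(*p))
a=o[11]-o[9];yaw=np.arctan2(a[1],a[0]);print("yaw",yaw, np.arctan2(*(o[13]-P(92,150,.03))[1::-1]), np.arctan2(*(o[9]-o[10])[:2]))
for y in (.11,.10,yaw):
    print(y,(o[2]-o[0])[:2]@[np.cos(y),np.sin(y)],(o[3]-o[0])[:2]@[np.cos(y),np.sin(y)])
# two-view heights: grip top
for t in ((564,102),):
    S=d["scene"];sp=((t[0]+.5)/4+149.5,(t[1]+.5)/4+144.5)
    print(tri([ray(w,*wz(495,420)),ray(S,*sp)]))
    print(tri([ray(w,*wz(495,420)),ray(d["top"],216.8,204.2)]))
print("marker", tri([ray(w,*wz(217,92)),ray(d["top"],(85.5)/5+184.5,352.5/5+149.5)]))
```

```text
ptr [0.5197 0.2119 0.039 ]
ptr2 [0.524  0.1749 0.039 ]
fin [0.4642 0.2181 0.04  ]
clip [0.4631 0.2205 0.03  ]
clipl [0.4544 0.2196 0.03  ]
clipr [0.4716 0.2214 0.03  ]
griptop [0.5266 0.1561 0.117 ]
gtl [0.5206 0.1555 0.117 ]
gtr [0.5326 0.1567 0.117 ]
baseFL [0.4191 0.2258 0.012 ]
baseFR [0.4344 0.1009 0.012 ]
bR [0.5908 0.2469 0.012 ]
railL [0.4364 0.1992 0.03  ]
railTop [0.591  0.2212 0.03  ]
yaw 0.12228885397339695 0.10574775387529223 -0.12185457553188403
0.11 -0.05444836824023237 -0.055230070136232774
0.1 -0.05456840602094603 -0.055374637059123155
0.12228885397339695 -0.054293400100933795 -0.055044851694333846
(array([0.52578533, 0.15844589, 0.11456961]), [np.float64(0.0014013358006192012), np.float64(0.001401335800619166)])
(array([0.5300638 , 0.1563682 , 0.08107285]), [np.float64(0.00013930901558615054), np.float64(0.00013930901558644287)])
marker (array([0.46797626, 0.21521061, 0.07467667]), [np.float64(0.002894865810723325), np.float64(0.0028948658107233695)])
```

By wrist camera the pull is about 54.5 mm at yaw 0.115. The grip top is at (0.527, 0.157), and its two-view height of 0.115 fits the stated 0.117. The low-baseline top+wrist pairs gave poor heights, so I'm ignoring those. Next is the pump.

step_arm(series=[[[-0.5, -6, 0], 0, 255], [[-1, -12, 0], 0, 255], [[-1.5, -18, 0], 0, 255], [[-2, -24, 0], 0, 255], [[-2, -30, 0], 0, 255]])

```text
clock: 2.08
tcp_pos: [0.4779, -0.1844, 0.3007]
orientation: [-0.001, 0.669, 0.744, -0.0]
wrist_force: [1.5, -0.4, -0.3]
finger_gap: 0.0003
```

step_arm(series=[[[0, -3.3, -2], 0, 255], [[0, -3.4, -4], 0, 255], [[0, -3.4, -4.5], 0, 255], [[0, -3.4, -4.5], 0, 255]])

```text
clock: 2.58
tcp_pos: [0.4778, -0.217, 0.2559]
orientation: [-0.001, 0.668, 0.744, -0.0]
wrist_force: [0.0, -0.5, -0.0]
finger_gap: 0.0001
```

Run:
```python
from h import *
for n in("scene","top"): cam(n,n+"2.png")
s=cv2.imread("pics/scene2.png")[110:240,100:300]; t=cv2.imread("pics/top2.png")[160:260,270:370]
cv2.imwrite("pics/s2.png",np.hstack([cv2.resize(s,None,fx=2.2,fy=2.2,interpolation=2),cv2.resize(t,(286,286),interpolation=2)]))
st=env.get_state();print(st["tcp_pos"],st["wrist_force"])
```

```text
[ 0.47835319 -0.21752337  0.25673019] [-0.87935142  0.61972346  1.17927887]
```

View pics/s2.png

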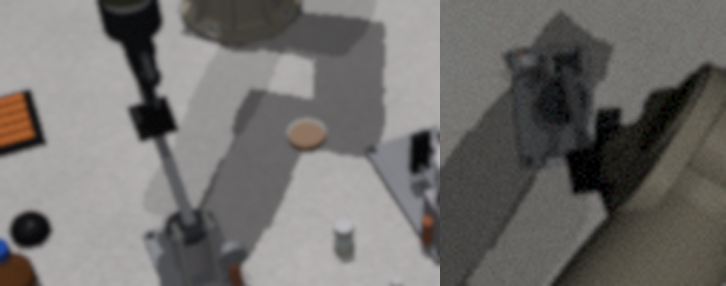

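The fingers stand right above the pad centre in the scene view (152,105 in the crop), so I press the first stroke along the arc.

step_arm(series=[[[0, 0, -2.8], 0, 255], [[-0.8, -0.1, -4.8], 0, 255], [[-1.6, -0.2, -6.4], 0, 255], [[-2.2, -0.3, -8], 0, 255], [[-2.5, -0.3, -9.2], 0, 255]])

```text
clock: 3.3
tcp_pos: [0.4549, -0.2205, 0.167]
orientation: [0.002, 0.667, 0.745, 0.001]
wrist_force: [0.1, 1.6, 10.5]
finger_gap: 0.0003
```

step_arm(series=[[[-0.2, 0, -1.5], 0, 255], [[-0.3, 0, -3], 0, 255], [[-0.3, 0, -4.2], 0, 255], [[-0.3, 0, -4.4], 0, 255]])

```text
clock: 3.8
tcp_pos: [0.4509, -0.2208, 0.1243]
orientation: [0.003, 0.667, 0.745, -0.001]
wrist_force: [-7.9, -1.9, 9.7]
finger_gap: -0.0002
```

Run:
```python
from h import *
c=cam("scene","scene3.png")
s=cv2.imread("pics/scene3.png")[110:260,100:300]
cv2.imwrite("pics/s3.png",cv2.resize(s,None,fx=3,fy=3,interpolation=2))
st=env.get_state();print(st["tcp_pos"],st["wrist_force"])
```

```text
[ 0.45094159 -0.22081806  0.12435066] [-6.7024162  -1.38417927  9.37912541]
```

View pics/s3.png

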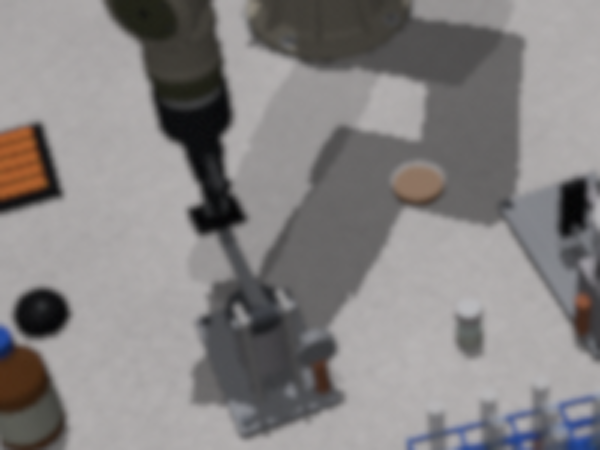

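The pad is well down with the fingertip on it and the force near 10 N. I'll go a little further to feel the bottom stop.

step_arm(series=[[[0, 0, -0.5], 0, 255], [[0, 0, -0.9], 0, 255]])

```text
clock: 4.1
tcp_pos: [0.4512, -0.2209, 0.1176]
orientation: [0.004, 0.667, 0.745, -0.002]
wrist_force: [-5.0, 0.2, 10.7]
finger_gap: -0.0002
```

step_arm(series=[[[0, 0, -0.3], 0, 255], [[0, 0, -0.5], 0, 255]])

```text
clock: 4.35
tcp_pos: [0.4514, -0.2209, 0.1148]
orientation: [0.005, 0.667, 0.745, -0.002]
wrist_force: [-5.2, 0.3, 11.0]
finger_gap: -0.0003
```

step_arm(series=[[[0, 0, -0.4], 0, 255], [[0, 0, -0.6], 0, 255]])

```text
clock: 4.6
tcp_pos: [0.4518, -0.221, 0.1135]
orientation: [0.007, 0.666, 0.746, -0.002]
wrist_force: [-12.2, 6.1, 37.1]
finger_gap: 0.0001
```

step_arm(series=[[[0, 0, -0.4], 0, 255], [[0, 0, -0.6], 0, 255]])

```text
clock: 4.85
tcp_pos: [0.4521, -0.2211, 0.1131]
orientation: [0.009, 0.666, 0.746, -0.003]
wrist_force: [-16.2, 7.5, 45.9]
finger_gap: -0.0001
```

The bottom stop is felt at z≈0.1135, with the force jumping from 11 N to 37 N. Stroke 1 is down, so now up along the arc.

step_arm(series=[[[0, 0, 3], 0, 255], [[0.4, 0, 5.7], 0, 255], [[1.4, 0.2, 8.5], 0, 255], [[2.6, 0.3, 11.5], 0, 255], [[2.6, 0.3, 14], 0, 255]])

```text
clock: 5.48
tcp_pos: [0.4795, -0.2177, 0.2557]
orientation: [0.01, 0.665, 0.746, -0.003]
wrist_force: [-0.0, -1.0, -0.1]
finger_gap: 0.0
```

step_arm(series=[[[0, 0, 1], 0, 255], [[0, 0, 1], 0, 255]])

```text
clock: 5.72
tcp_pos: [0.4801, -0.2177, 0.2667]
orientation: [0.011, 0.665, 0.747, -0.002]
wrist_force: [-0.2, 0.1, -0.6]
finger_gap: -0.0003
```

Run:
```python
from h import *
c=cam("scene","scene4.png")
g=c["frame"];s=cv2.imread("pics/scene4.png")[110:260,100:300]
cv2.imwrite("pics/s4.png",cv2.resize(s,None,fx=3,fy=3,interpolation=2))
st=env.get_state();print(st["tcp_pos"],st["wrist_force"])
```

```text
[ 0.47954185 -0.21747557  0.26560967] [-0.33001177  0.39348244 -0.28817839]
```

View pics/s4.png

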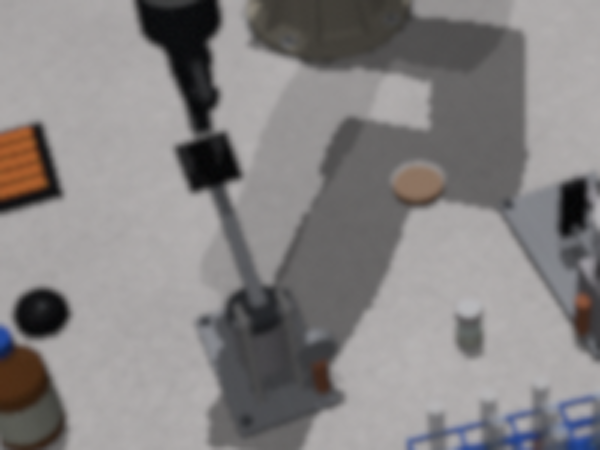

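The pad centre is back at about (169,164), its rest pixel. Stroke 2 next.

step_arm(series=[[[0, 0, -3], 0, 255], [[-0.7, -0.1, -5.4], 0, 255], [[-1.7, -0.2, -7.6], 0, 255], [[-2.4, -0.3, -9.8], 0, 255], [[-2.8, -0.3, -11.8], 0, 255]])

```text
clock: 6.4
tcp_pos: [0.4524, -0.2208, 0.1479]
orientation: [0.012, 0.665, 0.746, -0.002]
wrist_force: [3.6, 0.6, 10.5]
finger_gap: 0.0001
```

step_arm(series=[[[0, 0, -1.5], 0, 255], [[0, 0, -2.6], 0, 255], [[0, 0, -3.3], 0, 255], [[0, 0, -3.5], 0, 255]])

```text
clock: 6.9
tcp_pos: [0.4525, -0.2209, 0.1143]
orientation: [0.013, 0.665, 0.746, -0.002]
wrist_force: [-5.4, 4.6, 26.3]
finger_gap: -0.0001
```

Stop reached at z 0.1143 with 26 N. Going up, then stroke 3.

step_arm(series=[[[0, 0, 3], 0, 255], [[0.4, 0, 5.7], 0, 255], [[1.4, 0.2, 8.5], 0, 255], [[2.6, 0.3, 11.5], 0, 255], [[2.6, 0.3, 14], 0, 255]])

```text
clock: 7.52
tcp_pos: [0.4786, -0.2176, 0.2542]
orientation: [0.012, 0.665, 0.747, -0.002]
wrist_force: [-0.3, 0.4, -0.6]
finger_gap: -0.0
```

step_arm(series=[[[0, 0, 1], 0, 255], [[0, 0, 1], 0, 255], [[0, 0, 1], 0, 255], [[0, 0, 1], 0, 255]])

```text
clock: 8.02
tcp_pos: [0.4781, -0.2173, 0.263]
orientation: [0.011, 0.665, 0.747, -0.002]
wrist_force: [-0.8, -0.4, -0.5]
finger_gap: 0.0
```

step_arm(series=[[[0, 0, -3], 0, 255], [[-0.7, -0.1, -5.4], 0, 255], [[-1.7, -0.2, -7.6], 0, 255], [[-2.4, -0.3, -9.8], 0, 255], [[-2.8, -0.3, -11.8], 0, 255]])

```text
clock: 8.65
tcp_pos: [0.452, -0.221, 0.1461]
orientation: [0.014, 0.665, 0.747, -0.001]
wrist_force: [3.8, 1.4, 10.9]
finger_gap: -0.0004
```

step_arm(series=[[[0, 0, -1.5], 0, 255], [[0, 0, -2.6], 0, 255], [[0, 0, -3.2], 0, 255], [[0, 0, -3.4], 0, 255]])

```text
clock: 9.15
tcp_pos: [0.4522, -0.2211, 0.1141]
orientation: [0.015, 0.665, 0.747, -0.001]
wrist_force: [-7.8, 4.6, 26.6]
finger_gap: 0.0003
```

step_arm(series=[[[0, 0, 3], 0, 255], [[0.4, 0, 5.7], 0, 255], [[1.4, 0.2, 8.5], 0, 255], [[2.6, 0.3, 11.5], 0, 255], [[2.6, 0.3, 15], 0, 255]])

```text
clock: 9.78
tcp_pos: [0.4784, -0.2178, 0.2642]
orientation: [0.014, 0.665, 0.747, -0.001]
wrist_force: [1.2, -0.6, -0.4]
finger_gap: 0.0001
```

step_arm(series=[[[0, 0, 3], 0, 255], [[0, 0, 3], 0, 255], [[0, 0, 3], 0, 255]])

```text
clock: 10.15
tcp_pos: [0.478, -0.2176, 0.2931]
orientation: [0.013, 0.665, 0.747, -0.001]
wrist_force: [0.4, -0.7, -1.5]
finger_gap: -0.0001
```

Run:
```python
from h import *
c=cam("scene","scene5.png")
g=c["frame"];s=cv2.imread("pics/scene5.png")[110:260,100:300]
cv2.imwrite("pics/s5.png",cv2.resize(s,None,fx=3,fy=3,interpolation=2))
st=env.get_state();print(st["tcp_pos"],st["orientation"],st["wrist_force"])
```

```text
[ 0.47777078 -0.21746421  0.29272002] [ 0.01290539  0.66495453  0.74677195 -0.00075964] [0.08015968 0.47391831 0.43586477]
```

View pics/s5.png

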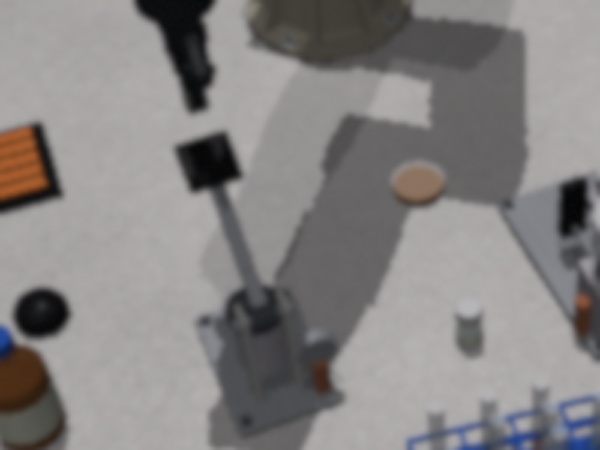

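The lever is fully up (pad at rest pixel) after three strokes, each to the stop. Now on to the grip, half open.

step_arm(series=[[[0.8, 6.2, 0], 0, 255], [[1.6, 12.4, 0], 0, 200], [[2.4, 18.5, 0], 0, 130], [[3.2, 24.6, 0], 0, 80], [[4, 30.6, 0], 0, 80]])

```text
clock: 10.82
tcp_pos: [0.5171, 0.0904, 0.2912]
orientation: [0.012, 0.665, 0.747, -0.002]
wrist_force: [1.6, -0.5, 0.7]
finger_gap: 0.0586
```

step_arm(series=[[[0.9, 6, 0], 0, 80], [[0.9, 6.8, 0], 0, 80], [[0.9, 6.8, -4], 0, 80], [[0.9, 6.8, -9], 0, 80], [[0.9, 6.8, -12], 0, 80]])

```text
clock: 11.45
tcp_pos: [0.5239, 0.1572, 0.1676]
orientation: [0.011, 0.665, 0.746, -0.004]
wrist_force: [0.4, -0.8, 0.4]
finger_gap: 0.0589
```

Run:
```python
from h import *
c=cam("wrist","w6.png");cam("scene","scene6.png")
s=cv2.imread("pics/scene6.png")[110:240,230:380]
cv2.imwrite("pics/s6.png",cv2.resize(s,None,fx=4,fy=4,interpolation=2))
st=env.get_state();print(st["tcp_pos"],st["orientation"],st["wrist_force"],st["finger_gap"])
for nm,p in (("griptop",(.527,.1565,.117)),("x+",(.534,.1573,.117)),("tcp",st["tcp_pos"])): print(nm,proj(c,np.array(p)))
```

```text
[0.52254951 0.15692631 0.16657843] [ 0.00935177  0.66540713  0.74640401 -0.00519102] [-0.10488054 -0.75805079 -1.07544881] 0.058482600906520306
griptop (np.float64(262.161890061522), np.float64(207.26529851169997))
x+ (np.float64(271.8097652858897), np.float64(207.24314298810236))
tcp (np.float64(256.0899714681699), np.float64(240.54326854553312))
```

View pics/w6.png

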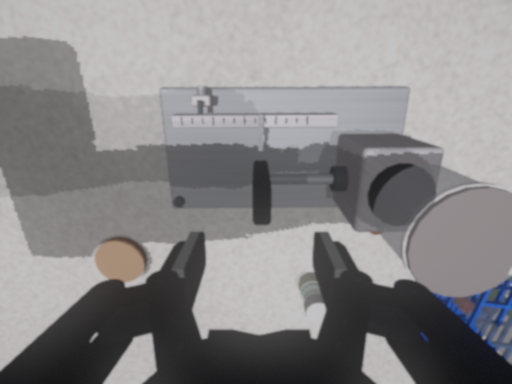

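View pics/s6.png

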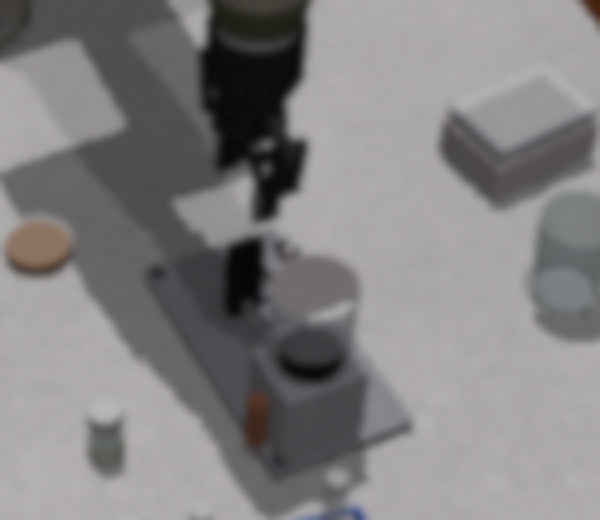

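The grip is between the jaws' line, at about x 263, y 175–223 for its top face. Triangulating it against the first wrist view.

Run:
```python
from h import *
import pickle
w=pickle.load(open("w1.pkl","rb"));c=cam("wrist","w6b.png");pickle.dump(c,open("w6.pkl","wb"))
g=c["frame"].max(2)[150:235,240:285]
m=(g<60).astype(np.uint8)
for y in range(0,85,5):
    xs=np.where(m[y])[0];print(y+150,(xs.min()+240,xs.max()+240) if len(xs) else None,g[y,12:35:3])
wz=lambda x,y:((x+.5)/6+205-.5,(y+.5)/5.7+55-.5)
for v in (196,199,203): print(tri([ray(w,*wz(495,432)),ray(c,262.5,v)]),plane(c,262.5,v,.117))
cv2.imwrite("pics/w6z.png",cv2.resize(cv2.imread("pics/w6b.png")[75:230,155:345],None,fx=4,fy=3.8,interpolation=2))
print(env.get_state()["tcp_pos"])
```

```text
150 None [ 98  98 100 138 132 100  99  99]
155 None [98 99 98 99 99 98 99 99]
160 None [ 97  96  81  79  78  85  98 100]
165 (np.int64(256), np.int64(268)) [96 73 48 50 48 49 82 97]
170 (np.int64(256), np.int64(269)) [94 68 46 48 47 47 66 95]
175 (np.int64(256), np.int64(270)) [95 65 44 44 46 46 50 88]
180 (np.int64(255), np.int64(271)) [95 59 46 44 44 45 47 90]
185 (np.int64(256), np.int64(271)) [108  60  45  44  44  45  46  87]
190 (np.int64(256), np.int64(272)) [112  61  45  46  44  45  45  72]
195 (np.int64(256), np.int64(272)) [111  61  45  45  46  47  46  77]
200 (np.int64(256), np.int64(272)) [112  63  48  48  49  48  50  77]
205 (np.int64(256), np.int64(272)) [113  69  50  50  50  51  51  78]
210 (np.int64(256), np.int64(271)) [139  82  52  52  52  53  52 100]
215 (np.int64(257), np.int64(271)) [141  83  55  55  55  56  55 102]
220 (np.int64(257), np.int64(270)) [134  85  59  59  60  59  59 106]
225 None [140 135 108 100 101 102 113 140]
230 None [139 139 136 137 140 142 143 140]
(array([0.52769004, 0.15508429, 0.09074528]), [np.float64(0.001558860380815184), np.float64(0.0015588603808152305)]) [0.52454814 0.16537874 0.117     ]
(array([0.52711493, 0.15593795, 0.0993603 ]), [np.float64(0.001204360083576753), np.float64(0.0012043600835766229)]) [0.52482131 0.16308727 0.117     ]
(array([0.52640349, 0.15700392, 0.10999509]), [np.float64(0.0007703257195988203), np.float64(0.0007703257195990907)]) [0.52518869 0.16000549 0.117     ]
[0.52406701 0.15724633 0.1690845 ]
```

View pics/w6z.png

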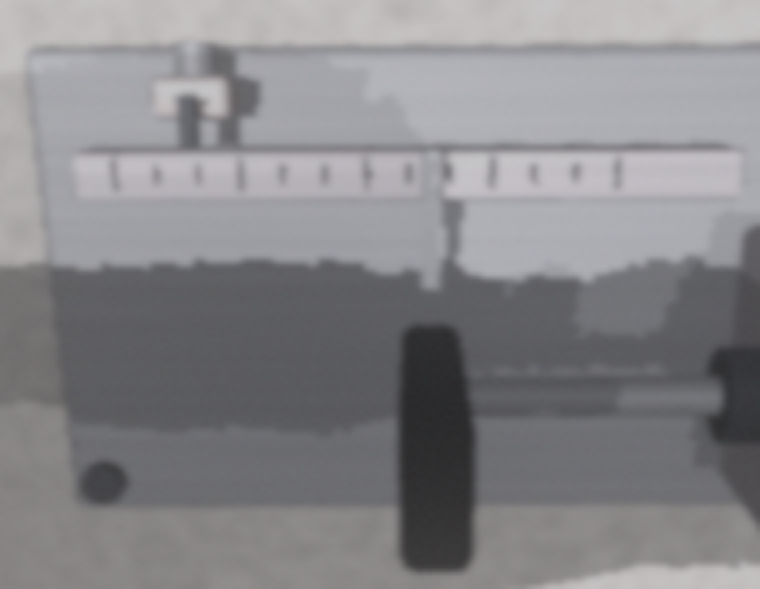

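The grip top is at about (0.526, 0.158), height about 0.11. The fin is at zoom x≈190 and the pointer at 431. I'll lower the arm and re-measure the pull from this view.

step_arm(series=[[[0.2, 0.1, -4], 0, 80], [[0.2, 0.1, -7], 0, 80], [[0.2, 0.1, -9.1], 0, 80], [[0.2, 0.1, -9.1], 0, 80]])

```text
clock: 12.1
tcp_pos: [0.5258, 0.1577, 0.078]
orientation: [0.01, 0.666, 0.746, -0.004]
wrist_force: [0.9, 0.3, 0.2]
finger_gap: 0.0586
```

Run:
```python
from h import *
import pickle
c=pickle.load(open("w6.pkl","rb"))
wz=lambda x,y:((x+.5)/4+155-.5,(y+.5)/3.8+75-.5)
a=plane(c,*wz(431,170),.039);b=plane(c,*wz(190,120),.04);print(a,b,(b-a)[:2]@[np.cos(.115),np.sin(.115)])
c=cam("wrist","w7.png");st=env.get_state();print(st["tcp_pos"],st["wrist_force"],st["orientation"])
```

```text
[0.5202467  0.21089029 0.039     ] [0.46468614 0.2163522  0.04      ] -0.054566842758102724
[0.52662789 0.15791587 0.07908781] [0.23909062 0.29415489 0.09810195] [ 0.01074316  0.66562795  0.74619805 -0.00353428]
```

View pics/w7.png

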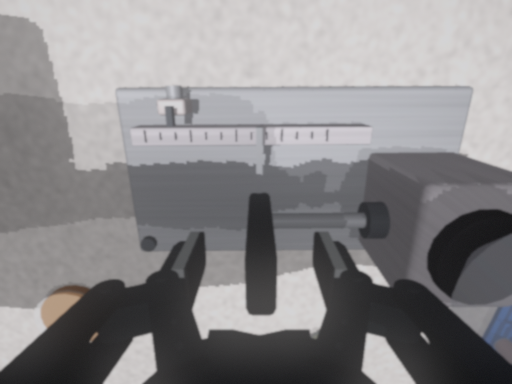

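Both views give a 54.5 mm pull, and the grip is centred between the fingers with the pointer at x≈264. Closing.

step_arm(series=[[[0, 0, 0], 0, 255], [[0, 0, 0], 0, 255], [[0, 0, 0], 0, 255], [[0, 0, 0], 0, 255], [[0, 0, 0], 0, 255]], newtons=60)

```text
clock: 12.78
tcp_pos: [0.5266, 0.1579, 0.0805]
orientation: [0.011, 0.665, 0.746, -0.003]
wrist_force: [-1.4, -0.1, 9.4]
finger_gap: 0.0132
```

step_arm(series=[[[-1.2, -0.14, 0], 0, 255], [[-2.4, -0.28, 0], 0, 255], [[-3.5, -0.4, 0], 0, 255], [[-4.5, -0.52, 0], 0, 255], [[-5, -0.58, 0], 0, 255]])

```text
clock: 13.4
tcp_pos: [0.4785, 0.1521, 0.0806]
orientation: [0.012, 0.665, 0.746, -0.002]
wrist_force: [9.8, 1.0, -10.1]
finger_gap: 0.0133
```

Run:
```python
from h import *
import pickle
c=cam("wrist","w8.png");pickle.dump(c,open("w8.pkl","wb"));st=env.get_state();print(st["tcp_pos"],st["wrist_force"],st["orientation"],st["finger_gap"])
cv2.imwrite("pics/w8z.png",cv2.resize(cv2.imread("pics/w8.png")[60:250,140:330],None,fx=4,fy=3.15,interpolation=2))
```

```text
[0.47795903 0.15208021 0.08059059] [ 8.05710804  0.30721599 -8.94580175] [ 0.01228779  0.66537404  0.74640569 -0.00222358] 0.013284089611370623
```

View pics/w8z.png

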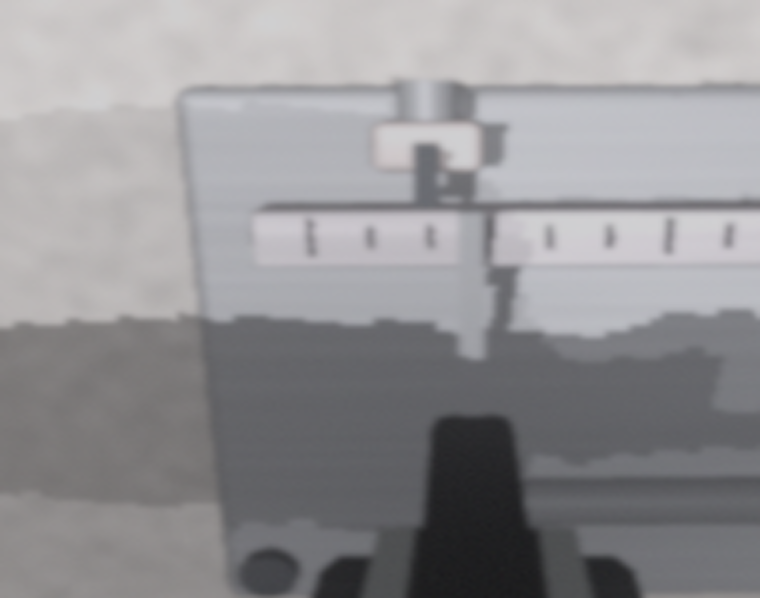

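Fin centre is at zoom x≈427 and the pointer at 473, so a few mm are still to go.

Run:
```python
from h import *
import pickle
c=pickle.load(open("w8.pkl","rb"))
wz=lambda x,y:((x+.5)/4+140-.5,(y+.5)/3.15+60-.5)
a=plane(c,*wz(473,235),.039);b=plane(c,*wz(427,175),.04);print(a,b,(b-a)[:2]@[np.cos(.115),np.sin(.115)])
```

```text
[0.47247731 0.20517021 0.039     ] [0.46403315 0.21620004 0.04      ] -0.0071227412284635885
```

step_arm(series=[[[-0.35, -0.04, 0], 0, 255], [[-0.68, -0.08, 0], 0, 255], [[-0.68, -0.08, 0], 0, 255]])

```text
clock: 13.82
tcp_pos: [0.473, 0.1515, 0.0806]
orientation: [0.013, 0.665, 0.746, -0.001]
wrist_force: [9.6, 1.0, -10.0]
finger_gap: 0.013
```

Run:
```python
from h import *
import pickle
c=cam("wrist","w9.png");pickle.dump(c,open("w9.pkl","wb"));st=env.get_state();print(st["tcp_pos"],st["wrist_force"],st["finger_gap"])
cv2.imwrite("pics/w9z.png",cv2.resize(cv2.imread("pics/w9.png")[60:250,140:330],None,fx=4,fy=3.15,interpolation=2))
```

```text
[0.47315815 0.1514902  0.08062925] [10.07478853  0.34345061 -8.57977857] 0.013510207126354215
```

View pics/w9z.png

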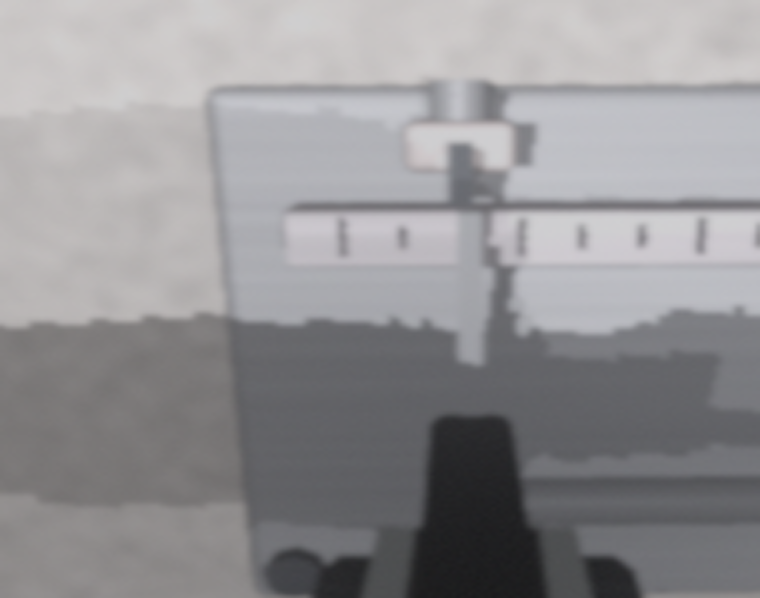

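The gap is now 12 zoom px (fin 460, pointer 472), about 1.8 mm. One more nudge, then hold.

step_arm(series=[[[-0.25, -0.03, 0], 0, 255], [[-0.25, -0.03, 0], 0, 255]])

```text
clock: 14.12
tcp_pos: [0.4727, 0.1514, 0.0806]
orientation: [0.014, 0.665, 0.746, 0.001]
wrist_force: [9.5, 1.7, -9.1]
finger_gap: 0.0133
```

Run:
```python
from h import *
c=cam("wrist","w10.png");st=env.get_state();print(st["tcp_pos"],st["wrist_force"],st["finger_gap"])
cv2.imwrite("pics/w10z.png",cv2.resize(cv2.imread("pics/w10.png")[60:250,140:330],None,fx=4,fy=3.15,interpolation=2))
```

```text
[0.47266652 0.15142094 0.0806173 ] [ 9.70508524  1.62914005 -9.29005543] 0.013347874939680772
```

View pics/w10z.png

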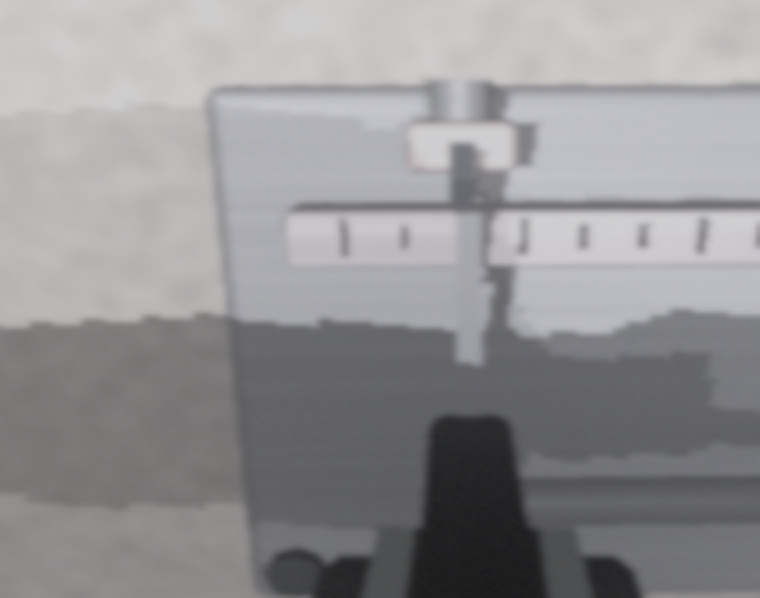

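step_arm(series=[[[-0.35, -0.04, 0], 0, 255], [[-0.35, -0.04, 0], 0, 255], [[-0.35, -0.04, 0], 0, 255], [[-0.35, -0.04, 0], 0, 255]])

```text
clock: 14.68
tcp_pos: [0.471, 0.1513, 0.0806]
orientation: [0.015, 0.665, 0.746, 0.002]
wrist_force: [9.5, 1.4, -8.1]
finger_gap: 0.0135
```

Run:
```python
from h import *
c=cam("wrist","w11.png");st=env.get_state();print(st["tcp_pos"],st["wrist_force"],st["finger_gap"])
cv2.imwrite("pics/w11z.png",cv2.resize(cv2.imread("pics/w11.png")[60:250,140:330],None,fx=4,fy=3.15,interpolation=2))
```

```text
[0.47102191 0.15126179 0.08064293] [ 9.22808538  0.35932867 -8.23437366] 0.013737882556330974
```

View pics/w11z.png

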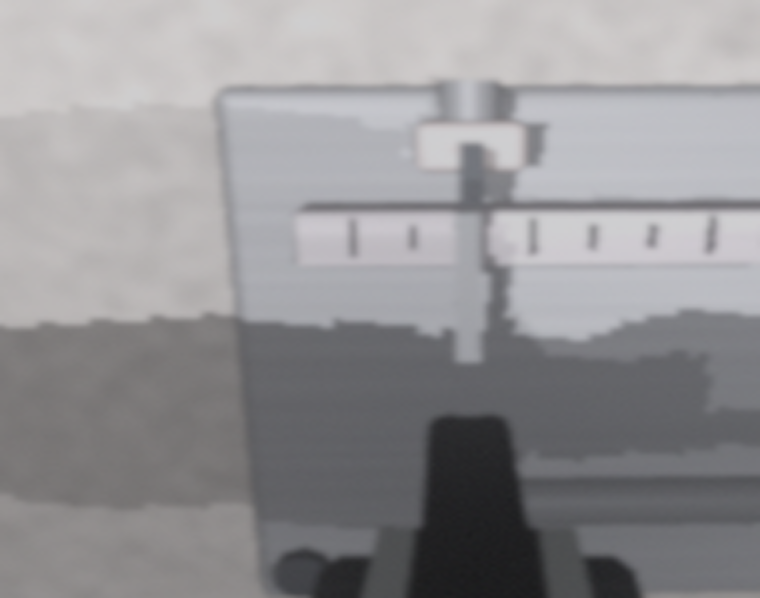

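Aligned tip to tip (fin ≈472, pointer ≈469, under 1 mm). I hold with rows that make up the standing ~1.8 mm control offset.

step_arm(series=[[[-0.18, -0.02, 0], 0, 255], [[-0.18, -0.02, 0], 0, 255], [[-0.18, -0.02, 0], 0, 255], [[-0.18, -0.02, 0], 0, 255], [[-0.18, -0.02, 0], 0, 255]])

```text
clock: 15.35
tcp_pos: [0.471, 0.1513, 0.0806]
orientation: [0.016, 0.665, 0.746, 0.003]
wrist_force: [10.4, 0.7, -8.0]
finger_gap: 0.0132
```

step_arm(series=[[[-0.18, -0.02, 0], 0, 255], [[-0.18, -0.02, 0], 0, 255], [[-0.18, -0.02, 0], 0, 255], [[-0.18, -0.02, 0], 0, 255], [[-0.18, -0.02, 0], 0, 255]])

```text
clock: 15.98
tcp_pos: [0.4711, 0.1513, 0.0807]
orientation: [0.017, 0.665, 0.746, 0.004]
wrist_force: [10.6, 0.8, -8.2]
finger_gap: 0.0135
```

step_arm(series=[[[-0.18, -0.02, 0], 0, 255], [[-0.18, -0.02, 0], 0, 255], [[-0.18, -0.02, 0], 0, 255], [[-0.18, -0.02, 0], 0, 255], [[-0.18, -0.02, 0], 0, 255]])

```text
clock: 16.6
tcp_pos: [0.471, 0.1512, 0.0806]
orientation: [0.018, 0.665, 0.746, 0.005]
wrist_force: [9.4, 1.8, -8.3]
finger_gap: 0.0133
```

step_arm(series=[[[-0.18, -0.02, 0], 0, 255], [[-0.18, -0.02, 0], 0, 255], [[-0.18, -0.02, 0], 0, 255], [[-0.18, -0.02, 0], 0, 255], [[-0.18, -0.02, 0], 0, 255]])

```text
clock: 17.23
tcp_pos: [0.4708, 0.1512, 0.0807]
orientation: [0.019, 0.665, 0.746, 0.006]
wrist_force: [10.2, 0.5, -7.6]
finger_gap: 0.0133
```

step_arm(series=[[[-0.18, -0.02, 0], 0, 255], [[-0.18, -0.02, 0], 0, 255], [[-0.18, -0.02, 0], 0, 255], [[-0.18, -0.02, 0], 0, 255], [[-0.18, -0.02, 0], 0, 255]])

```text
clock: 17.85
tcp_pos: [0.4705, 0.1512, 0.0807]
orientation: [0.019, 0.665, 0.746, 0.007]
wrist_force: [11.1, 1.4, -6.7]
finger_gap: 0.013
```

step_arm(series=[[[-0.18, -0.02, 0], 0, 255], [[-0.18, -0.02, 0], 0, 255], [[-0.18, -0.02, 0], 0, 255], [[-0.18, -0.02, 0], 0, 255], [[-0.18, -0.02, 0], 0, 255]])

```text
clock: 18.48
tcp_pos: [0.4702, 0.1512, 0.0807]
orientation: [0.02, 0.665, 0.746, 0.008]
wrist_force: [9.7, 1.5, -6.4]
finger_gap: 0.0136
```

Run:
```python
from h import *
c=cam("wrist","w12.png");cam("scene","scene12.png");st=env.get_state();print(st["clock"],st["tcp_pos"],st["wrist_force"],st["finger_gap"],abs(st["qvel"]).max())
a=cv2.resize(cv2.imread("pics/w12.png")[60:250,140:330],None,fx=4,fy=3.15,interpolation=2);cv2.imwrite("pics/w12z.png",a)
```

```text
18.575 [0.47021077 0.15114759 0.08068624] [10.86310749  1.14929051 -7.03316595] 0.013544751057414286 0.0010154025349561246
```

View pics/w12z.png

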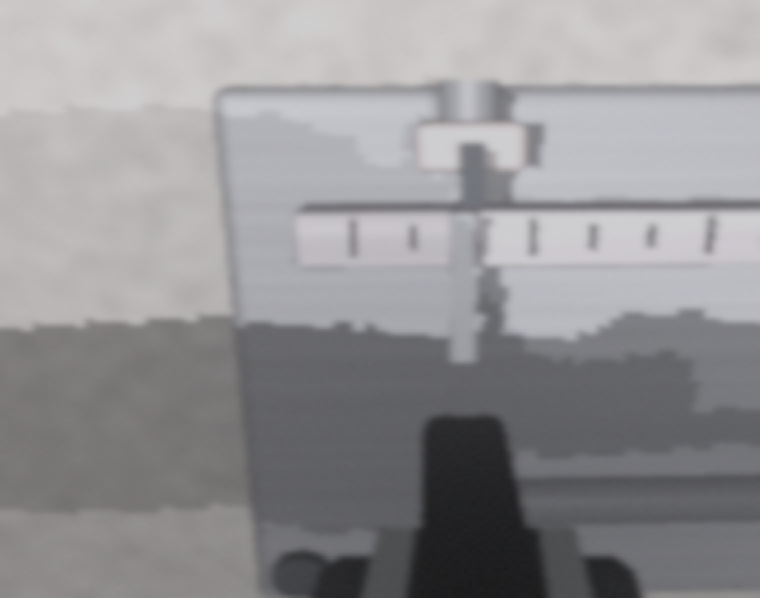

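View pics/scene12.png

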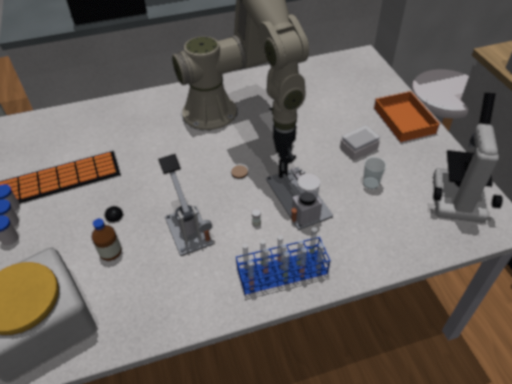

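The pointer (≈464) is about 1.2 mm past the fin (≈472), well inside ±5 mm. It has been still for over 4 s, the lever is up and nothing else has moved. Handing in.

```bash
python3 -c "
from workcell import env
print(env.hand_in()); s=env.get_state(); print(s['clock'],s['tcp_pos'],s['wrist_force'],s['finger_gap'])"
```

```text
the job is handed in; nothing more can be done
None
the job is handed in; nothing more can be done
```

The job is handed in. The pump got three full strokes, and the arm finished still holding the grip out on the mark. The hand-in gave no verdict.

- **Pump:** on all three strokes the shut fingers reached the bottom stop, at TCP z about 0.114 m, where the force jumped from 11 N to over 26 N. I saw the pad back at its rest pixel after strokes 1 and 3. After stroke 2 I only know that the fingers were clear of the pad, because I took no picture there.
- **Valve:** I pinched the grip from above with the jaws along the pull, commanded at 60 N. The pull measured 54.5 mm from two wrist pictures. The arm held for more than 4 s before hand-in.
- **Last check:** the pointer was about 1 mm past the fin, inside the 5 mm limit, after drifting slightly during the hold. The grip opening was 13.5 mm, the spring load about 10 N and the arm still. The lever was up and the bystanders looked unmoved in the scene view. The clock read 18.6 s.
- **Disagreements:**
  - Height estimates from the top and wrist views together were poor because the two views are too close, so I did not use them.
  - The two wrist views put the grip top at 90 to 110 mm high, against the stated 117 mm. I relied on the scene and wrist views, which gave 115 mm.
  - A small tool tilt, about 0.04 rad, built up over the run and caused no trouble I could see.

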